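Roll-check a wheel axle on the granite plate

TASK

Check the wheel axle for a bend: take the cork-faced block by its handle, lay the cork on top of the axle and, with a light, steady downward pressure of about 5 to 10 N kept on, roll the axle slowly under the block across the granite plate until it lies along the yellow tape line, and stop it there. Never press hard (over 15 N would spring a bent axle flat), do not let the axle run loose, and keep the fingers off it. Then lift the block away, leaving the axle still on the tape, put the block down handle up on the bench beside the plate, and leave the tumbler and the spanners alone.

Things in the scene. Friction and masses are not known exactly. Their poses are not given: they have to be found in the camera images.
- plate_top (a point): Centre of the top face of a dark granite surface plate, 230 mm (its x) by 300 mm (its y), fixed on the bench at a slightly varying height (top about 46 to 54 mm above the bench), level, z up.
- tape: Yellow tape line stuck on the plate's top face (no thickness worth counting), 222 mm long along its x and 12 mm wide; the origin is its middle, on the plate's face.
- axle_mid (a point): Hollow steel wheel axle, 20 mm diameter, 200 mm long, 0.2 to 0.42 kg, lying on the plate nearly parallel to the tape (within 3 degrees), 100 to 125 mm from it on either side. The point is on its axis half-way along, 10 mm above the plate; x is its long axis (y, z turn as it rolls). The last 28 mm at +x is a 16 mm thread. It rolls freely, half as far as a block moving on top of it.
- block_grip (a point): Middle of the bar handle of a cork-faced wooden hand block, 48 mm above the centre of its cork underside; z up. The bar is 26 mm wide (x), 120 mm long (y) and 26 mm high, 35 to 61 mm above the cork face, free underneath between posts that start 39 mm either side of the middle.
- block: The same block: a flat board 70 mm (x) by 160 mm (y), 24 mm thick with the cork, 0.28 kg, standing on the bench left or right of the plate. The origin is the centre of its cork underside, z up. Cork, axle and plate are stiff: 1 mm too low can add 10 N or more, most with the axle right under the handle.
- tumbler: Red plastic tumbler, 76 mm across, 95 mm tall, standing on the bench on the other side of the plate; origin under its centre. To be left alone.
- spanner_a: Combination spanner 170 mm long lying on the bench beyond the plate; origin under its middle, x along it. To be left alone.
- spanner_b: Combination spanner 150 mm long lying on the bench beyond the plate; origin under its middle, x along it. To be left alone.
Mind the look-alikes: they are no part of the job. Several things look just like the block: the one meant starts farthest to the robot's right.

How it is judged:
On the way, in this order (a step that is already met when the one before it is completed fails the run):
1. the block bears on the axle with 3 to 15 N, before the axle has rolled 15 mm (contact force between block and axle between 3 and 15 N and distance of axle_mid from where it was at the start of the episode below 0.015 m), for 0.2 s.
2. the axle, still under the block's pressure (over 3 N), has rolled to within 35 mm of the tape line's middle (contact force between block and axle above 3 N and y of axle_mid in the frame of tape between -0.035 and 0.035 m), for 0.1 s.
3. the axle is stopped on the tape line while still under the block's pressure (over 3 N) (contact force between block and axle above 3 N and linear speed of axle below 0.015 m/s and y of axle_mid in the frame of tape between -0.007 and 0.007 m), for 0.2 s.
At the end, for the whole second after the job is handed in: The axle lies still on the plate along the tape line (its middle within 7 mm of the line across it and 30 mm along it, parallel within 5 degrees); the block stands still on the bench, handle up, off the plate (y of axle_mid in the frame of tape between -0.007 and 0.007 m and x of axle_mid in the frame of tape between -0.03 and 0.03 m and z of axle_mid in the frame of tape between 0.006 and 0.014 m and angle between the x axis of axle_mid and the x axis of tape, either way round below 0.087 rad and linear speed of each of axle, block below 0.005 m/s and angle between block's own z axis and vertical below 0.1 rad and height (world z) of block between -0.005 and 0.006 m); the robot touches nothing.
It fails at once if the block presses on the axle with more than 16 N (contact force between block and axle above 16 N).
It fails at once if the gripper touches the axle (contact force between the arm and axle above 0.5 N).
It fails at once if the axle runs loose (faster than 0.08 m/s without the block on it, or than 0.2 m/s at all), is lifted, or rolls off the plate (linear speed of axle above 0.2 m/s or (linear speed of axle above 0.08 m/s and contact force between block and axle below 0.02 N) or z of axle_mid in the frame of plate_top above 0.02 m or z of axle_mid in the frame of plate_top below 0.004 m).
It fails at once if the block is let go above the bench (contact force between the fingers and block below 0.05 N and height (world z) of block above 0.015 m).
It fails at once if the tumbler or a spanner is moved more than 15 mm (distance of any of tumbler, spanner_a, spanner_b from where it was at the start of the episode above 0.015 m).
It also fails if it takes over 72 s, if anything falls off the work surface, if the arm or the gripper's body presses on something with over 40 N, if the wrist force passes 120 N, or if a joint passes its speed limit or range.

ROBOT

A 7-joint arm with a two-finger parallel gripper is mounted at the origin on the work surface. World frame = base frame: x ahead of the robot, y to its left, z up, the work surface at z = 0. Lengths are in m, angles in rad, forces in N, time in s.
With the tool pointing down it reaches from about 0.4 to 0.85 m from the base axis. Payload 10.4 kg.
Tool frame: the origin (TCP) lies at the very end of the fingers, on their centre line; the grasp point (between the pads) lies 19 mm behind it; z points along the fingers, y is the line along which they close (so a half turn about z gives the same grasp; the last joint's range is limited). The gripper opens to 87 mm and grips with 3 to 60 N. Pads are 19 mm wide; open, the fingers measure 117 mm over their backs; the gripper's body (75 mm by 190 mm) begins 51 mm behind the grasp point.
Start: joints at [-1.334, 0.332, -0.065, 1.46, 0.022, 1.35, -0.088], TCP at [0.161, 0.604, 0.223] pointing down, gripper open.
Joint ranges: [-2.6, 2.6], [-0.5, 2.12], [-1.47, 1.34], [0.16, 2.42], [-1.27, 4.41], [0.06, 2.06], [-2.6, 2.6]. Speed limits (rad/s): [2.22, 2.22, 2.79, 2.79, 3.14, 3.14, 3.14].

INTERFACE

Orientations are given as a unit quaternion [x, y, z, w].
In Python, from bench import * gives the robot as it stands.
- The arm moves only by the tool step_arm, never from a script. Its arguments are lists of equal length, an entry for each row: "delta_pos": the shift along the world's x, y, z in units of 25 mm (1.0 is 25 mm), a list of three; "turn": the turn about the world's z in units of 0.12 rad (1.0 is 0.12 rad). In form: {"delta_pos": [[tx, ty, tz], ...], "turn": [turn, ...]}. A call has 1 to 12 rows; each row shifts and turns the commanded pose from where the row before left it; what a row does not reach is not made up. A row lasts 1/10 s, in which the tool goes at most 50 mm and 8.59 degrees, less where a joint would pass 70% of its speed; a pose out of reach is approached as far as the arm can. A call with a number of a shift or a turn outside -1 to 1 is refused whole. A call with a gripper value outside its range is refused whole. "grip" is the closure, from 0 (fully open) to 1 (shut), set as the call begins (left out, the last holds). The fingers move at their own pace and stop on an object; "newtons" is the grip in N (left out, the last holds). Time passes only in rows, so rows that do not move let the fingers close. It gives the time, the measured TCP pose, the force, the opening and the grip force at its end, in the units of the state.
- read_state(): the state, without advancing time (a new reading comes with each control period).
- camera(name): name is "side" or "top" or "wrist"; returns a dict with "image" (420x560x3 uint8, red, green, blue), "z_map" (420x560 float32, m along the optical axis (not along the pixel's ray), 0 where there is no reading), "mtx" (3x3 intrinsics, pixels), "dist" ([k1, k2, p1, p2, k3] as OpenCV has them; the pictures are not rectified), "view" (4x4, takes a point from world to camera coordinates). Camera axes: x right, y up, looking along -z (the intrinsics and any distortion apply to the point x, -y, -z); pixel columns grow to the right and rows downward; lengths in m; the calibration is good to about 2 mm. A picture is of the moment at which its call begins.
- close_job(): hands the job in; it is judged then, once.
The state is a dict: "time": time; "joint_positions": joint angles; "joint_vel": joint speeds; "joint_torque": joint torques, N m; "ee_pos": TCP position; "eef_rot": TCP orientation; "ft_force": force on the tool from outside, world axes, zero at the start; "torque": the same for the moment, N m; "width": finger opening in m; "grip_force": force on a finger pad.
Only numpy, scipy, OpenCV 4.12 (cv2) and the standard library are available. Lean on these libraries where they do the work, as an engineer would, in place of code of your own. Each camera call takes 0.05 s, during which the arm holds its last target. There are 200 camera calls.

## Working session

There is one attempt and no reset: what is moved stays moved. The work goes in short steps, Python scripts to look and compute and a tool call to move; the robot and the scene stay as the last step left them, time stands still between calls to the robot, and variables do not carry over. Pictures are saved under pics/ and viewed, at most 10 in all, crops included, and the job is handed in when it is done.

Besides the shell and the picture viewer there is one more tool, called after "Emit:" in YAML: its name, and indented under it one key for each argument. step_arm: Moves the arm, as the interface text tells. Shifts and turns lie within -1 to 1; 1 stands for 25 mm of shift or 0.12 rad of turn. Its arguments: {"type":"object","properties":{"delta_pos":{"type":"array"},"turn":{"type":"array"},"grip":{"type":"number"},"newtons":{"type":"number"}},"required":["delta_pos","turn"]}

```bash
mkdir -p pics
cat > h.py <<'E'
from bench import *
import numpy as np, cv2
def world(c):
    h,w=c["z_map"].shape
    u,v=np.meshgrid(np.arange(w),np.arange(h))
    p=cv2.undistortPoints(np.stack([u,v],-1).reshape(-1,1,2).astype(np.float32),np.array(c["mtx"]),np.array(c["dist"])).reshape(h,w,2)
    z=c["z_map"]
    P=np.stack([p[...,0]*z,-p[...,1]*z,-z,np.ones_like(z)],-1)
    W=P@np.linalg.inv(np.array(c["view"])).T
    W=W[...,:3]; W[z==0]=np.nan
    return W
E
python3 - <<'E'
from h import *
s=read_state();print({k:np.round(v,3) for k,v in s.items()})
for n in("top","side"):
    c=camera(n); cv2.imwrite(f"pics/{n}0.png",c["image"][...,::-1]); np.savez(f"{n}0.npz",img=c["image"],W=world(c))
    print(n,np.round(np.linalg.inv(np.array(c["view"])),3))
E
```

```text
{'time': np.float64(0.0), 'joint_positions': array([-1.334,  0.333, -0.065,  1.461,  0.022,  1.35 , -0.088]), 'joint_vel': array([-0.001, -0.002,  0.001,  0.002, -0.   ,  0.   , -0.001]), 'joint_torque': array([-0.0000e+00, -6.2325e+01,  2.5000e-02, -3.8990e+01, -6.1000e-02,
        4.0000e-02,  0.0000e+00]), 'ee_pos': array([0.16 , 0.604, 0.222]), 'eef_rot': array([ 0.13 ,  0.992, -0.001, -0.   ]), 'ft_force': array([-0.005, -0.573,  0.189]), 'torque': array([0.011, 0.023, 0.001]), 'grip_force': np.float64(0.0), 'width': np.float64(0.087)}
top [[-0.014  0.99  -0.14   0.398]
 [-1.    -0.011  0.017  0.167]
 [ 0.015  0.141  0.99   1.3  ]
 [ 0.     0.     0.     1.   ]]
side [[-0.812  0.435 -0.389 -0.116]
 [-0.583 -0.59   0.559  1.149]
 [ 0.013  0.681  0.732  1.333]
 [ 0.     0.     0.     1.   ]]
```

View pics/top0.png

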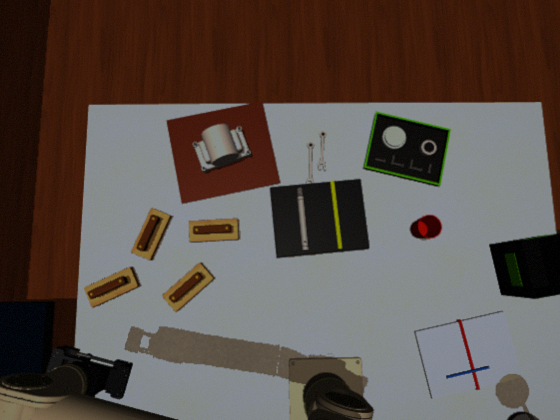

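View pics/side0.png

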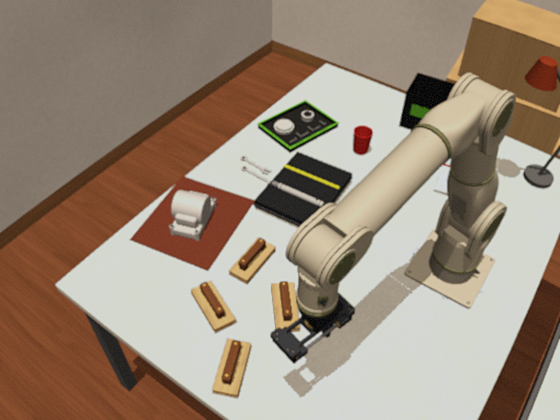

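The candidates in the top picture are blocks at px (214,230), (151,233), (188,287) and (112,286). Image right is the robot's right (-y), so (214,230), nearest the plate, fits "farthest to the robot's right". I'll measure it and confirm with a crop. The tape is at about (337,215), the axle at (303,218), the tumbler at (426,227), and the spanners at (310,160) and (322,150).

Run:
```python
from h import *
d=np.load("top0.npz");img=d["img"];W=d["W"]
cv2.imwrite("pics/crop.png",cv2.resize(img[170:320,75:375],(800,400),interpolation=cv2.INTER_CUBIC)[...,::-1])
def fit(m,name):
    P=W[m];P=P[~np.isnan(P).any(1)]
    r=cv2.minAreaRect(P[:,:2].astype(np.float32)*1000)
    c,U,_=cv2.PCACompute2(P[:,:2],None) if 0 else cv2.PCACompute2(P[:,:2].astype(np.float32),None)
    print(name,len(P),"rect",np.round(r[0],1),np.round(r[1],1),round(r[2],1),"mean",np.round(P.mean(0),4),"ax",np.round(U[0],3),"yaw",round(np.degrees(np.arctan2(U[0][1],U[0][0])),2),"zmed",np.round(np.nanpercentile(P[:,2],[5,50,95]),4))
def box(x0,x1,y0,y1):
    m=np.zeros(img.shape[:2],bool);m[y0:y1,x0:x1]=1;return m
hsv=cv2.cvtColor(img,cv2.COLOR_RGB2HSV);Z=W[...,2]
for n,b in dict(A=(185,243,213,247),B=(128,176,203,264),C=(160,218,258,314),D=(80,144,262,310)).items():
    fit(box(*b)&(Z>.012),n); fit(box(*b)&(Z>.048),n+" handle")
pl=box(265,375,172,262)
fit(pl&(Z>.035)&(Z<.06),"plate")
g=cv2.cvtColor(img,cv2.COLOR_RGB2GRAY)
y=pl&(hsv[...,0]>22)&(hsv[...,0]<38)&(hsv[...,1]>150)&(hsv[...,2]>90)
fit(y,"tape")
pz=np.nanmedian(Z[pl&(g<60)&(Z>.035)&(Z<.06)]);print("platez",pz)
fit(pl&(Z>pz+.010),"axle"); fit(box(405,445,210,242)&(Z>.03),"tumbler")
P=W[240,195];print("bench z",np.nanmedian(Z[320:340,300:320]),np.nanmedian(Z[190:200,190:230]),np.nanmedian(Z[120:130,290:300]))
s=np.load("side0.npz");print("side TCP plate?",np.nanmedian(s["W"][215:217,285:290,2]))
```

```text
A 1048 rect [525.6 355.5] [ 70.3 161. ] 2.6 mean [0.5239 0.3534 0.0327] ax [-0.049  0.999] yaw 92.8 zmed [0.0179 0.0233 0.0605]
A handle 309 rect [525.5 356.2] [ 26.2 119.1] 2.8 mean [0.5251 0.3554 0.0579] ax [-0.046  0.999] yaw 92.62 zmed [0.0533 0.0582 0.0623]
B 1083 rect [515.9 559.8] [ 72.9 160.9] 66.6 mean [0.5142 0.5554 0.0333] ax [ 0.92  -0.393] yaw -23.14 zmed [0.0168 0.0234 0.0608]
B handle 329 rect [516.5 560.7] [ 28.7 119.6] 65.9 mean [0.516  0.5587 0.0579] ax [ 0.918 -0.396] yaw -23.34 zmed [0.052  0.0581 0.0625]
C 1099 rect [344.3 434.9] [ 70.2 158.6] 40.8 mean [0.3447 0.4321 0.033 ] ax [-0.655  0.756] yaw 130.92 zmed [0.0183 0.0235 0.0612]
C handle 330 rect [344.4 435. ] [ 26.5 118.9] 41.0 mean [0.344  0.4344 0.0581] ax [-0.651  0.759] yaw 130.63 zmed [0.0528 0.0584 0.0622]
D 1124 rect [349.7 682.3] [ 71.4 163. ] 24.2 mean [0.3491 0.6766 0.0336] ax [-0.406  0.914] yaw 113.98 zmed [0.0181 0.024  0.061 ]
D handle 343 rect [349.8 681.3] [ 26.5 120.7] 23.8 mean [0.3493 0.68   0.0586] ax [-0.408  0.913] yaw 114.08 zmed [0.0533 0.059  0.063 ]
plate 6161 rect [561.2   8.8] [231.4 300.9] 4.8 mean [0.5589 0.007  0.046 ] ax [-0.082  0.997] yaw 94.7 zmed [0.0417 0.0459 0.0503]
tape 267 rect [575.4 -43.1] [231.   13.8] 4.6 mean [ 0.5692 -0.0437  0.0462] ax [0.997 0.082] yaw 4.7 zmed [0.0421 0.0464 0.05  ]
platez 0.045888170768108694
axle 366 rect [530.7   9. ] [225.3 179. ] 66.6 mean [0.5519 0.0654 0.064 ] ax [0.997 0.072] yaw 4.12 zmed [0.0584 0.0643 0.0689]
tumbler 404 rect [ 521.7 -326.7] [75.2 72.7] 89.2 mean [ 0.523  -0.3316  0.068 ] ax [-0.239  0.971] yaw 103.83 zmed [0.0349 0.0695 0.0942]
bench z -0.001616446299430585 -0.0005742284028020794 -0.0025685146821741167
side TCP plate? 0.03919643691804464
```

View pics/crop.png

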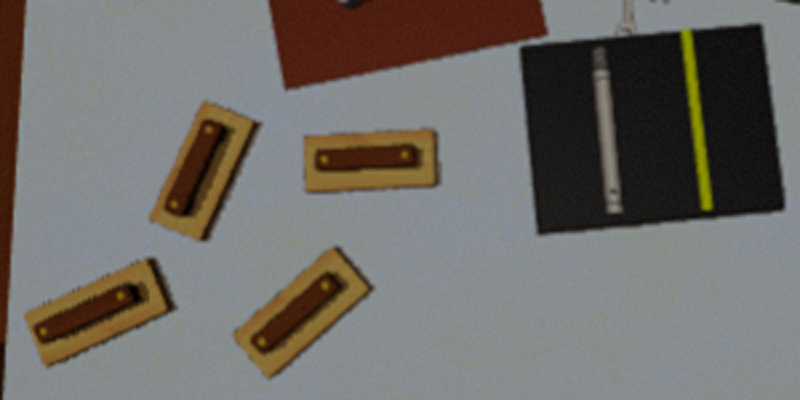

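Crop: block A, at crop (370,160) with its handle centre at world (0.5255, 0.356), is the rightmost of the four. The others lie at y = 0.43, 0.56 and 0.68. I'll go above it.

Emit:
step_arm:
  delta_pos:
    - [0.8,-0.55,0]
    - [0.8,-0.55,0]
    - [0.8,-0.55,0]
    - [0.8,-0.55,0]
    - [0.8,-0.55,0]
    - [0.8,-0.55,0]
    - [0.8,-0.55,0]
    - [0.8,-0.55,0]
    - [0.8,-0.55,0]
    - [0.8,-0.55,0]
    - [0.8,-0.55,0]
    - [0.8,-0.55,0]
  turn: [-0.6,-0.6,-0.6,-0.6,-0.6,-0.6,-0.6,-0.6,-0.6,-0.6,-0.6,-0.6]
  grip: 0

```text
time: 1.3
ee_pos: [0.4022, 0.4379, 0.2226]
eef_rot: [0.535, 0.845, 0.0, 0.0]
ft_force: [-0.2, -0.2, 0.1]
width: 0.0868
grip_force: 0.0
```

Emit:
step_arm:
  delta_pos:
    - [0.83,-0.55,-0.2]
    - [0.83,-0.55,-0.2]
    - [0.83,-0.55,-0.2]
    - [0.83,-0.55,-0.2]
    - [0.83,-0.55,-0.2]
    - [0.83,-0.55,-0.2]
    - [0,0,0]
    - [0,0,0]
  turn: [-0.55,-0.55,-0.55,-0.55,-0.55,-0.55,0,0]

```text
time: 2.1
ee_pos: [0.5258, 0.3559, 0.1921]
eef_rot: [0.69, 0.724, -0.0, 0.0]
ft_force: [-0.1, -0.5, -0.0]
width: 0.0875
grip_force: 0.0
```

```bash
cat >> h.py <<'E'
def st():
    s=read_state();q=s["eef_rot"];a=2*np.degrees(np.arctan2(q[1],q[0]))-90
    print("t",round(s["time"],2),"tcp",np.round(s["ee_pos"],4),"closing yaw",round((a+90)%180-90,2),"q",np.round(q,4),"F",np.round(s["ft_force"],2),"T",np.round(s["torque"],3),"w",round(s["width"],4),"gf",s["grip_force"],"q7",np.round(s["joint_positions"],2))
    return s
E
python3 - <<'E'
from h import *
st()
c=camera("wrist"); cv2.imwrite("pics/w1.png",c["image"][...,::-1]); W=world(c);Z=W[...,2]
P=W[(Z>.048)&(Z<.075)&(W[...,0]>.45)&(W[...,0]<.6)&(W[...,1]>.28)&(W[...,1]<.43)]
if len(P): print(cv2.minAreaRect(P[:,:2].astype(np.float32)*1000),np.percentile(P[:,2],[50,95]))
E
```

```text
t 2.1 tcp [0.5258 0.3559 0.1921] closing yaw 2.79 q [ 6.897e-01  7.241e-01 -3.000e-04  0.000e+00] F [-0.14 -0.46 -0.04] T [-0.048  0.069 -0.027] w 0.0875 gf 0.0 q7 [-0.91  0.38  0.32  1.49 -0.12  1.29 -0.53]
((528.9758911132812, 357.5842590332031), (26.037900924682617, 119.23770904541016), 2.702826976776123) [0.06034988 0.06168281]
```

View pics/w1.png

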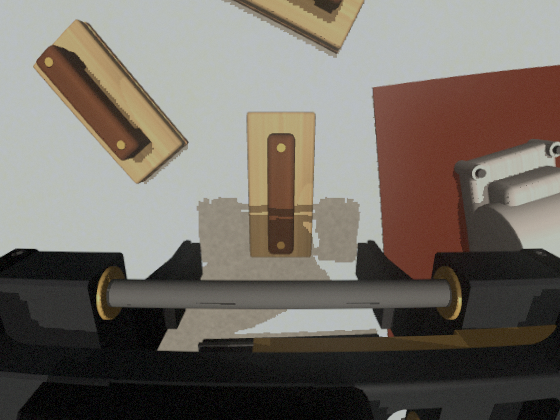

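The picture shows the handle centred between the fingers (handle spans about px (281,135)-(281,250)), with its yaw matched. Descend and grip.

Emit:
step_arm:
  delta_pos:
    - [0.05,0.03,-0.9]
    - [0,0,-0.9]
    - [0,0,-0.9]
    - [0,0,-0.9]
    - [0,0,-0.9]
    - [0,0,-0.9]
    - [0,0,-0.6]
    - [0,0,-0.5]
    - [0,0,0]
    - [0,0,0]
  turn: [0,0,0,0,0,0,0,0,0,0]

```text
time: 3.15
ee_pos: [0.5265, 0.3577, 0.0307]
eef_rot: [0.689, 0.725, 0.0, 0.0]
ft_force: [-0.3, 1.1, -0.0]
width: 0.0867
grip_force: 0.0
```

Emit:
step_arm:
  delta_pos:
    - [0,0,0]
    - [0,0,0]
    - [0,0,0]
    - [0,0,0]
    - [0,0,0]
    - [0,0,0]
    - [0,0,0]
    - [0,0,0]
  turn: [0,0,0,0,0,0,0,0]
  grip: 1
  newtons: 60

```text
time: 3.95
ee_pos: [0.5263, 0.3573, 0.0301]
eef_rot: [0.689, 0.725, 0.0, 0.0]
ft_force: [-0.5, 0.6, -0.3]
width: 0.0305
grip_force: 0.0
```

Run:
```python
from h import *
st()
```

```text
t 3.95 tcp [0.5263 0.3573 0.0301] closing yaw 2.92 q [0.6888 0.7249 0.     0.    ] F [-0.54  0.64 -0.26] T [-0.07   0.055 -0.003] w 0.0305 gf 0.0 q7 [-0.89  0.53  0.29  1.64 -0.17  1.   -0.49]
```

Emit:
step_arm:
  delta_pos:
    - [0,0,0]
    - [0,0,0]
    - [0,0,0]
    - [0,0,0]
  turn: [0,0,0,0]

```text
time: 4.35
ee_pos: [0.5264, 0.3573, 0.0301]
eef_rot: [0.689, 0.725, 0.0, 0.0]
ft_force: [0.3, 0.1, 0.3]
width: 0.0256
grip_force: 60.0
```

Emit:
step_arm:
  delta_pos:
    - [0,0,0.2]
    - [0,0,0.4]
    - [0,0,0.7]
    - [0,0,0.8]
    - [0,0,0.8]
    - [0,0,0.8]
    - [0,0,0.4]
    - [0,0,0]
    - [0,0,0]
    - [0,0,0]
  turn: [0,0,0,0,0,0,0.23,0,0,0]

```text
time: 5.35
ee_pos: [0.5257, 0.3569, 0.1313]
eef_rot: [0.679, 0.734, -0.001, -0.0]
ft_force: [0.6, -0.7, -3.6]
width: 0.0253
grip_force: 60.0
```

Run:
```python
from h import *
st()
d=np.load("top0.npz");img=d["img"];W=d["W"];Z=W[...,2]
c=camera("top");img2=c["image"];W2=world(c)
# axle vs tape along-tape extents
u=np.array([np.cos(np.radians(4.7)),np.sin(np.radians(4.7))]);n=np.array([-u[1],u[0]])
o=np.array([.5713,-.0436])
for I,w in((img,W),(img2,W2)):
    m=np.zeros(Z.shape,bool);m[178:256,275:325]=1
    a=w[m&(w[...,2]>.0585)&(w[...,2]<.08)][:,:2]
    s=(a-o)@u;t=(a-o)@n
    k=abs(t-np.median(t))<.02;s=s[k];t=t[k]
    print("along",np.percentile(s,[0,2,98,100]).round(4),"across",np.median(t).round(4),"slope deg",np.degrees(np.polyfit(s,t,1)[0]).round(2))
    pl=np.zeros(Z.shape,bool);pl[172:262,265:375]=1
    h=cv2.cvtColor(I,cv2.COLOR_RGB2HSV)
    y=pl&(h[...,0]>22)&(h[...,0]<38)&(h[...,1]>130)&(h[...,2]>60)
    b=w[y][:,:2];s=(b-o)@u;t=(b-o)@n
    print("tape",np.percentile(s,[0,2,98,100]).round(4),np.median(t).round(4),"slope",np.degrees(np.polyfit(s,t,1)[0]).round(2))
# block state in air
B=W2[200:262,150:260].reshape(-1,3);B=B[(B[:,2]>.10)&(B[:,2]<.13)&(B[:,1]>.25)]
print(len(B));
```

```text
t 5.35 tcp [0.5257 0.3569 0.1313] closing yaw 4.5 q [ 6.788e-01  7.343e-01 -1.000e-03 -1.000e-04] F [ 0.56 -0.66 -3.57] T [-0.135  0.024  0.039] w 0.0253 gf 59.999925121665 q7 [-0.9   0.42  0.31  1.56 -0.13  1.18 -0.49]
along [-0.1053 -0.102   0.0885  0.0935] across 0.1105 slope deg -0.52
tape [-0.1116 -0.1077  0.1052  0.1197] 0.0001 slope 0.04
along [-0.1072 -0.1022  0.0881  0.0931] across 0.1107 slope deg -0.45
 ** On entry to DLASCL parameter number  4 had an illegal value
 ** On entry to DLASCL parameter number  4 had an illegal value
 ** On entry to DLASCL parameter number  4 had an illegal value
 ** On entry to DLASCL parameter number  4 had an illegal value
 ** On entry to DLASCL parameter number  5 had an illegal value
 ** On entry to DLASCL parameter number  4 had an illegal valueTraceback (most recent call last):
  File "<stdin>", line 18, in <module>
    c, resids, rank, s = lstsq(lhs, rhs, rcond)
                         ~~~~~^^^^^^^^^^^^^^^^^
    x, resids, rank, s = _umath_linalg.lstsq(a, b, rcond,
                         ~~~~~~~~~~~~~~~~~~~^^^^^^^^^^^^^
                                             signature=signature)
                                             ^^^^^^^^^^^^^^^^^^^^
    raise LinAlgError("SVD did not converge in Linear Least Squares")
numpy.linalg.LinAlgError: SVD did not converge in Linear Least Squares
```

Emit:
step_arm:
  delta_pos:
    - [0.09,-0.5,0]
    - [0.09,-0.8,0]
    - [0.09,-0.9,0]
    - [0.09,-0.9,0]
    - [0.09,-0.9,0]
    - [0.09,-0.9,0]
    - [0.09,-0.9,0]
    - [0.09,-0.9,0]
    - [0.09,-0.9,0]
    - [0.09,-0.9,0]
    - [0.1,-0.6,0]
    - [0,-0.37,0]
  turn: [0,0,0,0,0,0,0,0,0,0,0,0]

```text
time: 6.6
ee_pos: [0.5515, 0.1178, 0.1326]
eef_rot: [0.68, 0.733, -0.0, 0.0]
ft_force: [-0.2, 0.4, -3.3]
width: 0.0255
grip_force: 60.0
```

Emit:
step_arm:
  delta_pos:
    - [0,0,-0.2]
    - [0,0,-0.3]
    - [0,0,-0.3]
    - [0,0,-0.2]
    - [0,0,0]
    - [0,0,0]
    - [0,0,0]
    - [0,0,0]
  turn: [0,0,0,0,0,0,0,0]

```text
time: 7.4
ee_pos: [0.5515, 0.1206, 0.1079]
eef_rot: [0.679, 0.734, 0.0, 0.0]
ft_force: [-0.5, -0.0, -2.2]
width: 0.0255
grip_force: 60.0
```

Run:
```python
from h import *
st()
c=camera("side");cv2.imwrite("pics/s1.png",cv2.resize(c["image"][130:250,200:360],(800,600),interpolation=cv2.INTER_CUBIC)[...,::-1])
```

```text
t 7.4 tcp [0.5515 0.1206 0.1079] closing yaw 4.5 q [6.788e-01 7.343e-01 3.000e-04 1.000e-04] F [-0.55 -0.02 -2.16] T [-0.104  0.1   -0.042] w 0.0255 gf 59.99980118125677 q7 [-0.64  0.3   0.41  1.78 -0.13  1.08 -0.11]
```

View pics/s1.png

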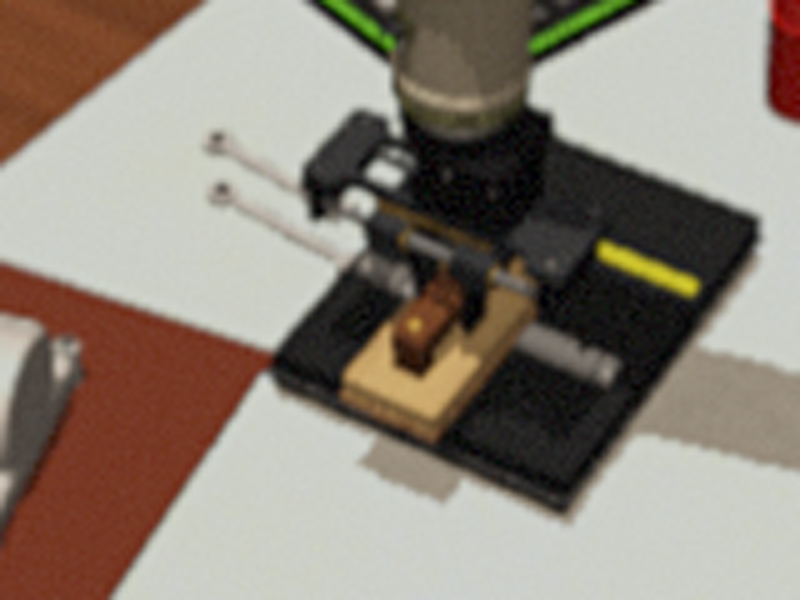

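The crop shows the block held level over the axle, with the axle emerging at crop (570,350) under the block's leading half. The tape is beyond, at (650,270). Descending carefully.

Emit:
step_arm:
  delta_pos:
    - [0,0,-0.08]
    - [0,0,-0.08]
    - [0,0,-0.08]
    - [0,0,-0.04]
    - [0,0,-0.02]
    - [0,0,0]
    - [0,0,0]
  turn: [0,0,0,0,0,0,0]

```text
time: 8.15
ee_pos: [0.5513, 0.1205, 0.1001]
eef_rot: [0.679, 0.734, 0.0, 0.0]
ft_force: [0.0, 0.4, -3.0]
width: 0.0255
grip_force: 60.0
```

Emit:
step_arm:
  delta_pos:
    - [0,0,-0.02]
    - [0,0,0]
    - [0,0,0]
  turn: [0,0,0]

```text
time: 8.45
ee_pos: [0.5513, 0.1206, 0.0996]
eef_rot: [0.679, 0.734, 0.0, 0.0]
ft_force: [-0.2, 0.1, -2.5]
width: 0.0261
grip_force: 60.0
```

Emit:
step_arm:
  delta_pos:
    - [0,0,-0.02]
    - [0,0,0]
    - [0,0,0]
  turn: [0,0,0]

```text
time: 8.75
ee_pos: [0.5513, 0.1206, 0.0991]
eef_rot: [0.679, 0.734, 0.0, 0.0]
ft_force: [-0.5, -0.2, -2.5]
width: 0.0253
grip_force: 60.0
```

Emit:
step_arm:
  delta_pos:
    - [0,0,-0.02]
    - [0,0,0]
    - [0,0,0]
  turn: [0,0,0]

```text
time: 9.05
ee_pos: [0.5513, 0.1205, 0.0986]
eef_rot: [0.679, 0.734, 0.0, 0.0]
ft_force: [0.0, 0.3, -3.0]
width: 0.0255
grip_force: 60.0
```

Emit:
step_arm:
  delta_pos:
    - [0,0,-0.02]
    - [0,0,0]
    - [0,0,0]
  turn: [0,0,0]

```text
time: 9.35
ee_pos: [0.5513, 0.1205, 0.0981]
eef_rot: [0.679, 0.734, 0.0, 0.0]
ft_force: [0.6, 0.2, -2.4]
width: 0.0256
grip_force: 60.0
```

Emit:
step_arm:
  delta_pos:
    - [0,0,-0.02]
    - [0,0,0]
    - [0,0,0]
  turn: [0,0,0]

```text
time: 9.65
ee_pos: [0.5514, 0.1206, 0.0978]
eef_rot: [0.679, 0.734, 0.0, 0.0]
ft_force: [-1.7, -0.6, 0.9]
width: 0.0253
grip_force: 60.0
```

Emit:
step_arm:
  delta_pos:
    - [0,0,-0.008]
    - [0,0,0]
    - [0,0,0]
  turn: [0,0,0]

```text
time: 9.95
ee_pos: [0.5514, 0.1206, 0.0976]
eef_rot: [0.679, 0.734, 0.0, 0.0]
ft_force: [-1.8, 0.7, 3.8]
width: 0.0258
grip_force: 60.0
```

Run:
```python
from h import *
st()
```

```text
t 9.95 tcp [0.5514 0.1206 0.0976] closing yaw 4.51 q [6.788e-01 7.344e-01 1.000e-04 1.000e-04] F [-1.84  0.75  3.76] T [-0.345  0.403 -0.013] w 0.0258 gf 60.00134602189064 q7 [-0.64  0.31  0.4   1.79 -0.14  1.06 -0.1 ]
```

Emit:
step_arm:
  delta_pos:
    - [0.007,-0.1,0]
    - [0.007,-0.1,0]
    - [0.007,-0.1,0]
    - [0.007,-0.1,0]
  turn: [0,0,0,0]

```text
time: 10.35
ee_pos: [0.5522, 0.1102, 0.0975]
eef_rot: [0.679, 0.734, 0.0, 0.0]
ft_force: [-1.0, 0.9, 5.5]
width: 0.0259
grip_force: 60.0
```

Emit:
step_arm:
  delta_pos:
    - [0.007,-0.1,0.003]
    - [0.01,-0.15,0.002]
    - [0.01,-0.15,0]
  turn: [0,0,0]

```text
time: 10.65
ee_pos: [0.5529, 0.1002, 0.0976]
eef_rot: [0.679, 0.734, 0.0, 0.0]
ft_force: [-1.5, 0.7, 5.4]
width: 0.0256
grip_force: 60.0
```

Emit:
step_arm:
  delta_pos:
    - [0.011,-0.15,0.003]
    - [0.011,-0.15,0.002]
    - [0.011,-0.15,0.002]
    - [0.011,-0.15,0]
  turn: [0,0,0,0]

```text
time: 11.05
ee_pos: [0.5539, 0.0852, 0.0977]
eef_rot: [0.679, 0.734, 0.0, 0.0]
ft_force: [0.1, 1.0, 5.6]
width: 0.0256
grip_force: 60.0
```

Emit:
step_arm:
  delta_pos:
    - [0.011,-0.15,0.003]
    - [0.011,-0.15,0.003]
    - [0.011,-0.15,0.002]
    - [0.011,-0.15,0]
  turn: [0,0,0,0]

```text
time: 11.45
ee_pos: [0.555, 0.0703, 0.0979]
eef_rot: [0.679, 0.734, 0.0, 0.0]
ft_force: [0.5, 0.6, 4.5]
width: 0.0253
grip_force: 60.0
```

Emit:
step_arm:
  delta_pos:
    - [0.011,-0.15,0.002]
    - [0.011,-0.15,0.001]
    - [0.011,-0.15,0.001]
    - [0.011,-0.15,0]
  turn: [0,0,0,0]

```text
time: 11.85
ee_pos: [0.5561, 0.0552, 0.098]
eef_rot: [0.679, 0.734, 0.0, 0.0]
ft_force: [1.0, 1.1, 3.1]
width: 0.0251
grip_force: 60.0
```

```bash
cat >> h.py <<'E'
u=np.array([np.cos(np.radians(4.7)),np.sin(np.radians(4.7))]);n=np.array([-u[1],u[0]]);o=np.array([.5713,-.0436])
def axle():
    for nm in("top","side"):
        c=camera(nm);w=world(c);I=c["image"].astype(int)
        s=(w[...,:2]-o)@u;t=(w[...,:2]-o)@n
        sat=I.max(2)-I.min(2)
        for a,b in((-.10,-.045),(.045,.08)):
            m=(s>a)&(s<b)&(t>-.03)&(t<.14)&(w[...,2]>.059)&(w[...,2]<.071)&(I.max(2)>75)&(sat<45)
            if m.sum()>5: print(nm,(a,b),m.sum(),"t",np.percentile(t[m],[5,50,95]).round(4))
    return c
E
python3 - <<'E'
from h import *
s=st();print("tcp s,t",(s["ee_pos"][:2]-o)@u,(s["ee_pos"][:2]-o)@n)
axle()
E
```

```text
t 11.85 tcp [0.5561 0.0552 0.098 ] closing yaw 4.5 q [6.788e-01 7.343e-01 1.000e-04 1.000e-04] F [1.03 1.11 3.1 ] T [-0.096 -0.294  0.051] w 0.0251 gf 60.00027425587177 q7 [-0.55  0.3   0.44  1.81 -0.15  1.06  0.02]
tcp s,t -0.007055681317046264 0.09974632173763624
side (-0.1, -0.045) 69 t [0.074  0.0818 0.0899]
side (0.045, 0.08) 32 t [0.0743 0.0827 0.0908]
```

Emit:
step_arm:
  delta_pos:
    - [0.011,-0.15,0]
    - [0.011,-0.15,0]
    - [0.011,-0.15,0]
    - [0.011,-0.15,0]
  turn: [0,0,0,0]

```text
time: 12.35
ee_pos: [0.5572, 0.0402, 0.098]
eef_rot: [0.679, 0.734, 0.0, 0.0]
ft_force: [2.7, 0.8, 3.9]
width: 0.0258
grip_force: 60.0
```

Emit:
step_arm:
  delta_pos:
    - [0.014,-0.15,0.001]
    - [0.014,-0.15,0.001]
    - [0.014,-0.15,0]
    - [0.014,-0.15,0]
  turn: [0,0,0,0]

```text
time: 12.75
ee_pos: [0.5583, 0.0252, 0.098]
eef_rot: [0.679, 0.734, -0.0, -0.0]
ft_force: [0.1, -0.0, 4.5]
width: 0.0255
grip_force: 60.0
```

Emit:
step_arm:
  delta_pos:
    - [0.013,-0.15,0.001]
    - [0.013,-0.15,0]
    - [0.013,-0.15,0]
    - [0.013,-0.15,0]
  turn: [0,0,0,0]

```text
time: 13.15
ee_pos: [0.5595, 0.0102, 0.098]
eef_rot: [0.679, 0.734, -0.0, -0.0]
ft_force: [-1.3, 0.9, 5.9]
width: 0.0256
grip_force: 60.0
```

Emit:
step_arm:
  delta_pos:
    - [0.011,-0.15,0.002]
    - [0.011,-0.15,0]
    - [0.011,-0.15,0]
    - [0.011,-0.15,0]
  turn: [0,0,0,0]

```text
time: 13.55
ee_pos: [0.5605, -0.0047, 0.098]
eef_rot: [0.679, 0.734, -0.0, -0.0]
ft_force: [-0.6, 0.2, 6.1]
width: 0.0251
grip_force: 60.0
```

Emit:
step_arm:
  delta_pos:
    - [0.012,-0.15,0.002]
    - [0.012,-0.15,0.001]
    - [0.012,-0.15,0]
    - [0.012,-0.15,0]
  turn: [0,0,0,0]

```text
time: 13.95
ee_pos: [0.5617, -0.0198, 0.098]
eef_rot: [0.679, 0.734, -0.0, -0.0]
ft_force: [-2.0, -0.5, 5.1]
width: 0.0253
grip_force: 60.0
```

Emit:
step_arm:
  delta_pos:
    - [0.011,-0.15,0]
    - [0.011,-0.15,0]
    - [0.011,-0.15,0]
    - [0.011,-0.15,0]
  turn: [0,0,0,0]

```text
time: 14.35
ee_pos: [0.5629, -0.0348, 0.098]
eef_rot: [0.679, 0.734, -0.0, -0.0]
ft_force: [-3.5, -0.1, 3.5]
width: 0.0254
grip_force: 60.0
```

Emit:
step_arm:
  delta_pos:
    - [0.006,-0.15,-0.001]
    - [0.006,-0.15,-0.001]
    - [0.008,-0.15,-0.001]
    - [0.008,-0.15,0]
  turn: [0,0,0,0]

```text
time: 14.75
ee_pos: [0.5639, -0.0498, 0.098]
eef_rot: [0.679, 0.734, 0.0, 0.0]
ft_force: [-0.6, 0.4, 0.2]
width: 0.0255
grip_force: 60.0
```

Run:
```python
from h import *
s=st();print("tcp s,t",(s["ee_pos"][:2]-o)@u,(s["ee_pos"][:2]-o)@n)
axle()
```

```text
t 14.75 tcp [ 0.5639 -0.0498  0.098 ] closing yaw 4.51 q [6.788e-01 7.344e-01 0.000e+00 1.000e-04] F [-0.59  0.42  0.23] T [0.026 0.289 0.004] w 0.0255 gf 60.0007582269609 q7 [-0.4   0.33  0.49  1.79 -0.17  1.07  0.22]
tcp s,t -0.007843706393045807 -0.005534139904955807
top (-0.1, -0.045) 83 t [0.0199 0.0275 0.0343]
top (0.045, 0.08) 35 t [0.0191 0.0256 0.0324]
side (-0.1, -0.045) 58 t [0.0221 0.0314 0.0374]
side (0.045, 0.08) 33 t [0.0226 0.0297 0.0364]
```

Emit:
step_arm:
  delta_pos:
    - [0,0,-0.004]
    - [0.006,-0.1,-0.004]
    - [0.01,-0.15,-0.002]
    - [0.01,-0.15,0]
  turn: [0,0,0,0]

```text
time: 15.25
ee_pos: [0.5647, -0.0597, 0.0979]
eef_rot: [0.679, 0.734, 0.0, 0.0]
ft_force: [0.4, 0.2, 1.4]
width: 0.0255
grip_force: 60.0
```

Emit:
step_arm:
  delta_pos:
    - [0.006,-0.1,-0.006]
    - [0.01,-0.15,-0.003]
    - [0.01,-0.15,-0.002]
    - [0.01,-0.1,0]
  turn: [0,0,0,0]

```text
time: 15.65
ee_pos: [0.5656, -0.0725, 0.0977]
eef_rot: [0.679, 0.734, 0.0, 0.0]
ft_force: [-0.9, 1.2, 2.6]
width: 0.0253
grip_force: 60.0
```

Emit:
step_arm:
  delta_pos:
    - [0.008,-0.1,-0.006]
    - [0.012,-0.15,-0.004]
    - [0.012,-0.15,-0.003]
    - [0.012,-0.15,-0.002]
  turn: [0,0,0,0]

```text
time: 16.05
ee_pos: [0.5666, -0.086, 0.0974]
eef_rot: [0.679, 0.734, 0.0, 0.0]
ft_force: [-1.4, 0.1, 5.7]
width: 0.0256
grip_force: 60.0
```

Run:
```python
from h import *
s=st();print("tcp s,t",(s["ee_pos"][:2]-o)@u,(s["ee_pos"][:2]-o)@n)
c=axle();cv2.imwrite("pics/s2.png",cv2.resize(c["image"][130:250,200:360],(800,600),interpolation=cv2.INTER_CUBIC)[...,::-1])
```

```text
t 16.05 tcp [ 0.5666 -0.086   0.0974] closing yaw 4.5 q [6.788e-01 7.343e-01 2.000e-04 0.000e+00] F [-1.36  0.06  5.73] T [0.361 0.43  0.042] w 0.0256 gf 60.00153852626681 q7 [-0.35  0.34  0.5   1.77 -0.19  1.07  0.3 ]
tcp s,t -0.008157361002306024 -0.041871448490331226
top (-0.1, -0.045) 88 t [0.0012 0.0091 0.0166]
top (0.045, 0.08) 41 t [0.0013 0.0079 0.0149]
side (-0.1, -0.045) 58 t [0.0018 0.0123 0.0203]
side (0.045, 0.08) 38 t [0.0016 0.0102 0.0183]
```

Emit:
step_arm:
  delta_pos:
    - [0.011,-0.15,0]
    - [0.011,-0.15,-0.002]
    - [0.011,-0.15,-0.002]
    - [0.006,-0.08,-0.001]
    - [0.003,-0.05,0]
    - [0,0,0]
    - [0,0,0]
  turn: [0,0,0,0,0,0,0]

```text
time: 16.85
ee_pos: [0.5676, -0.1005, 0.0973]
eef_rot: [0.679, 0.734, 0.0, 0.0]
ft_force: [-2.1, -1.5, 6.1]
width: 0.0258
grip_force: 60.0
```

Run:
```python
from h import *
s=st();print("tcp s,t",(s["ee_pos"][:2]-o)@u,(s["ee_pos"][:2]-o)@n)
c=axle()
c=camera("top");cv2.imwrite("pics/t2.png",cv2.resize(c["image"][165:270,260:400],(800,600),interpolation=cv2.INTER_CUBIC)[...,::-1])
```

```text
t 16.85 tcp [ 0.5676 -0.1005  0.0973] closing yaw 4.49 q [6.789e-01 7.343e-01 1.000e-04 2.000e-04] F [-2.14 -1.5   6.11] T [0.255 0.442 0.061] w 0.0258 gf 60.00178853049874 q7 [-0.32  0.35  0.51  1.76 -0.19  1.07  0.33]
tcp s,t -0.008306366052342558 -0.05643451620081145
top (-0.1, -0.045) 90 t [-0.0052  0.0018  0.0089]
top (0.045, 0.08) 42 t [-0.0059  0.0011  0.0074]
side (-0.1, -0.045) 64 t [-0.0027  0.0054  0.0127]
side (0.045, 0.08) 37 t [-0.0059  0.0034  0.0115]
```

View pics/t2.png

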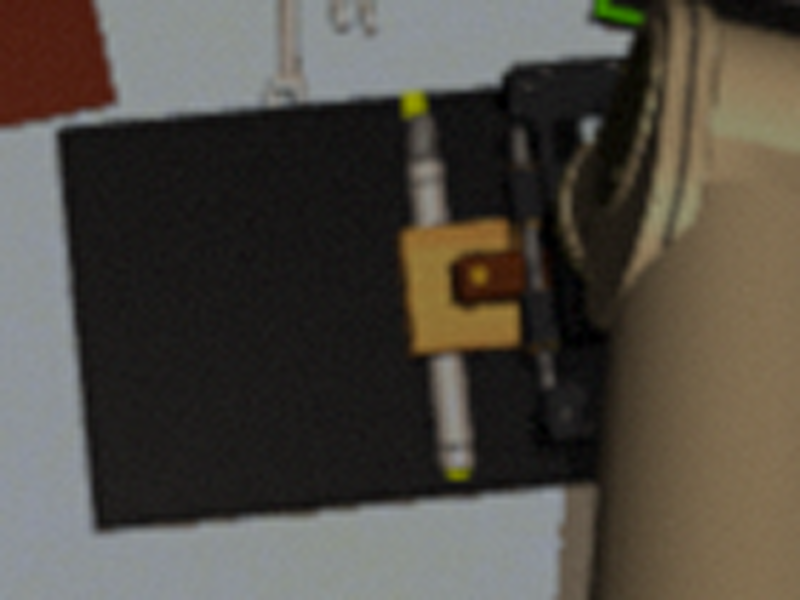

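The axle lies over the tape: yellow shows at both ends, at (415,103) and (457,473), with the block still bearing on it. Hold, then lift slowly and straight up.

Emit:
step_arm:
  delta_pos:
    - [0,0,0]
    - [0,0,0]
    - [0,0,0]
    - [0,0,0]
    - [0,0,0]
  turn: [0,0,0,0,0]

```text
time: 17.5
ee_pos: [0.5677, -0.1005, 0.0973]
eef_rot: [0.679, 0.734, 0.0, 0.0]
ft_force: [-0.7, -0.7, 6.3]
width: 0.0254
grip_force: 60.0
```

Emit:
step_arm:
  delta_pos:
    - [0,0,0.004]
    - [0,0,0.004]
    - [0,0,0.004]
    - [0,0,0.004]
    - [0,0,0]
  turn: [0,0,0,0,0]

```text
time: 18.0
ee_pos: [0.5676, -0.1002, 0.0975]
eef_rot: [0.679, 0.734, 0.0, 0.0]
ft_force: [0.2, 0.1, 3.3]
width: 0.026
grip_force: 60.0
```

Emit:
step_arm:
  delta_pos:
    - [0,0,0.003]
    - [0,0,0.003]
    - [0,0,0.003]
    - [0,0,0.003]
    - [0,0,0.003]
    - [0,0,0.003]
    - [0,0,0.003]
    - [0,0,0]
  turn: [0,0,0,0,0,0,0,0]

```text
time: 18.8
ee_pos: [0.5675, -0.1002, 0.0979]
eef_rot: [0.679, 0.734, -0.0, -0.0]
ft_force: [1.3, 0.5, 0.5]
width: 0.0254
grip_force: 60.0
```

Run:
```python
from h import *
st();axle()
```

```text
t 18.8 tcp [ 0.5675 -0.1002  0.0979] closing yaw 4.51 q [ 0.6788  0.7344 -0.     -0.    ] F [1.26 0.51 0.53] T [ 0.111 -0.206 -0.043] w 0.0254 gf 60.00120325013995 q7 [-0.32  0.35  0.51  1.76 -0.19  1.07  0.33]
top (-0.1, -0.045) 88 t [-0.0052  0.0016  0.0088]
top (0.045, 0.08) 41 t [-0.0058  0.0013  0.0085]
side (-0.1, -0.045) 68 t [-0.0044  0.006   0.014 ]
side (0.045, 0.08) 35 t [-0.0052  0.0029  0.0114]
```

Emit:
step_arm:
  delta_pos:
    - [0,0,0.004]
    - [0,0,0.004]
    - [0,0,0.004]
    - [0,0,0.004]
    - [0,0,0.004]
    - [0,0,0.006]
    - [0,0,0.01]
    - [0,0,0.02]
    - [0,0,0.02]
    - [0,0,0.04]
    - [0,0,0.08]
    - [0,0,0.1]
  turn: [0,0,0,0,0,0,0,0,0,0,0,0]

```text
time: 20.1
ee_pos: [0.5675, -0.1002, 0.1056]
eef_rot: [0.679, 0.734, -0.0, 0.0]
ft_force: [0.4, 0.5, -2.9]
width: 0.0253
grip_force: 60.0
```

Emit:
step_arm:
  delta_pos:
    - [0,0,0.2]
    - [0,0,0.4]
    - [0,0,0.6]
    - [0,0,0.6]
    - [0,0,0.6]
    - [0,0,0.3]
    - [0,0,0]
    - [0,0,0]
  turn: [0,0,0,0,0,0,0,0]

```text
time: 20.9
ee_pos: [0.5674, -0.1001, 0.1727]
eef_rot: [0.679, 0.734, -0.0, -0.0]
ft_force: [0.2, -0.4, -4.5]
width: 0.0256
grip_force: 60.0
```

Run:
```python
from h import *
st();axle()
```

```text
t 20.9 tcp [ 0.5674 -0.1001  0.1727] closing yaw 4.51 q [ 6.787e-01  7.344e-01 -0.000e+00 -1.000e-04] F [ 0.16 -0.42 -4.49] T [-0.083  0.115 -0.015] w 0.0256 gf 59.99965477734804 q7 [-0.35  0.27  0.53  1.69 -0.15  1.22  0.29]
top (-0.1, -0.045) 87 t [-0.006   0.0019  0.0087]
top (0.045, 0.08) 37 t [-0.0065  0.0008  0.0075]
side (-0.1, -0.045) 62 t [-0.0039  0.0058  0.012 ]
side (0.045, 0.08) 39 t [-0.0078  0.0044  0.0105]
```

Emit:
step_arm:
  delta_pos:
    - [-0.07,0.4,0]
    - [-0.07,0.75,0]
    - [-0.07,0.85,0]
    - [-0.07,0.85,0]
    - [-0.07,0.85,0]
    - [-0.07,0.85,0]
    - [-0.07,0.85,0]
    - [-0.07,0.85,0]
    - [-0.07,0.85,0]
    - [-0.07,0.85,0]
    - [-0.07,0.85,0]
    - [-0.07,0.85,0]
  turn: [0,0,0,0,0,0,0,0,0,0,0,0]

```text
time: 22.2
ee_pos: [0.5458, 0.1426, 0.1725]
eef_rot: [0.679, 0.735, -0.0, -0.0]
ft_force: [-0.3, -0.9, -2.8]
width: 0.0254
grip_force: 60.0
```

Emit:
step_arm:
  delta_pos:
    - [-0.08,0.85,0]
    - [-0.08,0.85,0]
    - [-0.08,0.85,0]
    - [-0.08,0.85,0]
    - [-0.08,0.85,0]
    - [-0.08,0.85,0]
    - [-0.08,0.85,0]
    - [-0.08,0.85,0]
    - [-0.08,0.85,0]
    - [-0.08,0.7,0]
    - [0,0.3,0]
    - [0,0,0]
  turn: [0,0,0,0,0,0,0,0,0,0,0,0]

```text
time: 23.4
ee_pos: [0.5261, 0.3584, 0.1726]
eef_rot: [0.678, 0.735, -0.0, -0.0]
ft_force: [0.4, -0.2, -3.0]
width: 0.0258
grip_force: 60.0
```

Emit:
step_arm:
  delta_pos:
    - [0,0,-0.4]
    - [0,0,-0.8]
    - [0,0,-0.8]
    - [0,0,-0.8]
    - [0,0,-0.8]
    - [0,0,-0.8]
    - [0,0,-0.5]
    - [0,0,-0.3]
    - [0,0,-0.15]
    - [0,0,0]
    - [0,0,0]
    - [0,0,0]
  turn: [0,0,0,0,0,0,0,0,0,0,0,0]

```text
time: 24.6
ee_pos: [0.527, 0.3576, 0.04]
eef_rot: [0.679, 0.734, 0.001, 0.0]
ft_force: [0.2, -0.8, -1.9]
width: 0.0252
grip_force: 60.0
```

Lower the last 10 mm and look for contact.

Emit:
step_arm:
  delta_pos:
    - [0,0,-0.12]
    - [0,0,-0.12]
    - [0,0,-0.08]
    - [0,0,-0.04]
    - [0,0,0]
    - [0,0,0]
  turn: [0,0,0,0,0,0]

```text
time: 25.2
ee_pos: [0.5266, 0.3573, 0.0301]
eef_rot: [0.679, 0.734, 0.0, 0.0]
ft_force: [0.2, 0.7, -3.3]
width: 0.0251
grip_force: 60.0
```

Emit:
step_arm:
  delta_pos:
    - [0,0,-0.02]
    - [0,0,0]
    - [0,0,0]
  turn: [0,0,0]

```text
time: 25.5
ee_pos: [0.5266, 0.3573, 0.0301]
eef_rot: [0.679, 0.734, 0.0, 0.0]
ft_force: [-3.2, -1.9, 4.6]
width: 0.0254
grip_force: 60.0
```

Touching down. Open and withdraw.

Emit:
step_arm:
  delta_pos:
    - [0,0,0]
    - [0,0,0]
    - [0,0,0]
    - [0,0,0]
    - [0,0,0]
    - [0,0,0]
    - [0,0,0]
    - [0,0,0]
  turn: [0,0,0,0,0,0,0,0]
  grip: 0

```text
time: 26.3
ee_pos: [0.5266, 0.3573, 0.0296]
eef_rot: [0.679, 0.734, 0.0, 0.0]
ft_force: [0.1, 0.2, 0.2]
width: 0.0815
grip_force: 0.0
```

Emit:
step_arm:
  delta_pos:
    - [0,0,0.3]
    - [0,0,0.6]
    - [0,0,0.8]
    - [0,0,0.8]
    - [0,0,0.8]
    - [0,0,0.8]
    - [0,0,0.8]
    - [0,0,0.6]
    - [0,0,0.2]
    - [0,0,0]
    - [0,0,0]
    - [0,0,0]
  turn: [0,0,0,0,0,0,0,0,0,0,0,0]

```text
time: 27.5
ee_pos: [0.5261, 0.357, 0.171]
eef_rot: [0.679, 0.734, -0.001, -0.0]
ft_force: [-0.2, 0.6, 0.1]
width: 0.0871
grip_force: 0.0
```

Run:
```python
from h import *
st();axle()
c=camera("top");cv2.imwrite("pics/t3.png",cv2.resize(c["image"][110:280,120:450],(800,412),interpolation=cv2.INTER_CUBIC)[...,::-1])
```

```text
t 27.5 tcp [0.5261 0.357  0.171 ] closing yaw 4.51 q [ 6.787e-01  7.344e-01 -8.000e-04 -1.000e-04] F [-0.24  0.57  0.09] T [-0.031  0.06  -0.023] w 0.0871 gf 0.0 q7 [-0.88  0.39  0.28  1.51 -0.11  1.26 -0.51]
top (-0.1, -0.045) 92 t [-0.0061  0.0012  0.0089]
top (0.045, 0.08) 40 t [-0.0061  0.0004  0.0069]
side (-0.1, -0.045) 60 t [-0.0066  0.0061  0.0152]
side (0.045, 0.08) 30 t [-0.0042  0.0029  0.0117]
```

View pics/t3.png

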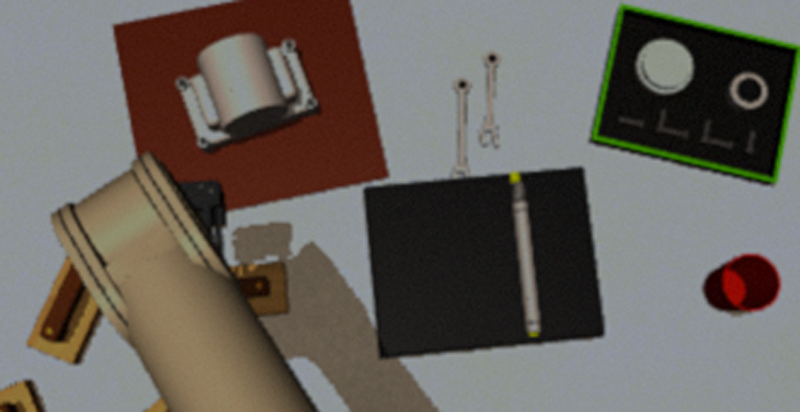

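The axle lies on the tape, with yellow showing at (515,178) and (533,333). The block stands on the bench at (265,290), and the tumbler and spanners haven't been moved. Handing in.

```bash
python3 -c "
from bench import *
print(close_job())"
```

```text
the job is handed in; nothing more can be done
None
```

I handed the job in at about 28 s; no verdict came back. The axle was rolled under about 3–9 N, by the force readings between moves, and lies still on the tape; the block stands handle up on the bench, and the tumbler and spanners were left alone.

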